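# Rinse the tall tumbler on the glass rinser

## Task

Rinse the tall steel tumbler for the next order: pick it up from the tray and, keeping it mouth down, press it squarely onto the middle of the star-shaped valve of the glass rinser until the star is fully down, and hold it down for about two seconds. Then lift it off and lower it gently, still mouth down, onto a free place on the wire draining rack, wholly on the rack and not touching the bowl that is drying there. Do not shift or knock over the bowl or the two squat tumblers.

Things in the scene. Friction and masses are not known exactly. Their poses are not given: they have to be found in the camera images.
- tall_tumbler: The tall tumbler: plain stainless steel, standing mouth down on the tray among two squat ones; the tallest of the three, 130 mm high. Slightly conical: 74 mm across the mouth (below), 55 mm across the closed base (on top), straight wall between, wall 3 mm thick, hollow. About 0.2 kg. Origin: centre of the mouth, level with the rim (its underside as it stands); z points up to the base, whose flat top is at z = 130 mm. Round, so its yaw means nothing.
- tray: Grey plastic serving tray lying on the counter, 340 x 240 mm, floor 4 mm thick, lip 14 mm high; does not move. Origin: centre of its underside; x along its long side, y across it. Three tumblers stand on its floor mouth down in a row along its x, about 100 mm apart, the tall one in any of the three places. It may lie to the left or the right of the rinser, with the rack on the other side.
- squat_a: Squat stainless tumbler on the tray, mouth down, 88 mm high, 72 mm across the mouth, 60 mm across the base. Origin: centre of the mouth (underside). To be left alone.
- squat_b: Another squat tumbler, the same as squat_a. To be left alone.
- rinser_pan (a point): Counter-top glass rinser: a low stainless drip pan, 280 x 160 mm (300 x 180 over its flange) and 30 mm high, with a slotted grille; does not move. This point: centre of its underside; x along its long side. The valve star stands 40 mm from there towards its -x, the end nearer the robot.
- star_top (a point): The rinser's valve star, black plastic: six level arms 9 mm wide radiating to 48 mm from a hub with a nozzle dome 32 mm across that stands 14 mm above the arms. This point: centre of the star, level with the top of the arms, on which a vessel's rim rests (46 mm above the counter when up); it goes down with the star. The dome goes inside the tumbler.
- star (a joint): How far the star is pressed straight down, in m: 0 up (at rest), 0.012 fully down on its stop. Sprung: it begins to give at about 3 N, takes about 10 N to go fully down, and comes back up by itself.
- rack_top (a point): Wire draining rack, stainless, 320 x 230 mm, lying on the counter; does not move; its wires are 13 mm apart and a rim stands on them as on a flat surface. This point: centre of its top surface, 24 mm above the counter; x along its long side, y across it.
- bowl: Small stainless sauce bowl drying upside down on the rack, 96 mm across, 44 mm high. Origin: centre of its underside. It may stand anywhere along the middle of the rack; there is always room for the tumbler on one side of it along the rack's x. To be left alone.
Mind the look-alikes: they are no part of the job. Leave any blue or orange look-alike of the tall_tumbler alone.

How it is judged (in metres and radians):
On the way, in this order (a step that is already met when the one before it is completed fails the run):
1. the tall tumbler, upright mouth down and centred on the star within 15 mm, holds the star fully down (at least 10.5 of 12 mm) for 1.6 s (value of joint star above 0.0105 m and horizontal distance between tall_tumbler and star_top below 0.015 m and z of tall_tumbler in the frame of star_top below 0.004 m and angle between tall_tumbler's own z axis and vertical below 0.12 rad), for 1.6 s.
2. the tumbler is lowered by the gripper, still in the fingers, to within 8 mm of the rack's top, over the rack, mouth down (x of tall_tumbler in the frame of rack_top between -0.125 and 0.125 m and y of tall_tumbler in the frame of rack_top between -0.08 and 0.08 m and z of tall_tumbler in the frame of rack_top between -0.005 and 0.008 m and angle between tall_tumbler's own z axis and vertical below 0.15 rad and contact force between the fingers and tall_tumbler above 0.5 N), for 0.05 s.
At the end, for the whole second after the job is handed in: The tall tumbler is at rest mouth down on the rack, tilt under 0.05 rad, within 125 mm (long side) and 80 mm (short side) of its centre, rim within 4 mm of its top, clear of the bowl; star up within 3 mm; bowl and squat tumblers upright within 20 mm of their starts (x of tall_tumbler in the frame of rack_top between -0.125 and 0.125 m and y of tall_tumbler in the frame of rack_top between -0.08 and 0.08 m and z of tall_tumbler in the frame of rack_top between -0.005 and 0.004 m and angle between tall_tumbler's own z axis and vertical below 0.05 rad and linear speed of tall_tumbler below 0.02 m/s and contact force between tall_tumbler and bowl below 0.05 N and value of joint star below 0.003 m and distance of each of squat_a, squat_b, bowl from where it was at the start of the episode below 0.02 m and angle between each of squat_a, squat_b, bowl's own z axis and vertical below 0.1 rad); the robot touches nothing.
It fails at once if the tall tumbler is tipped over (tilted more than 0.6 rad) (angle between tall_tumbler's own z axis and vertical above 0.6 rad).
It fails at once if a squat tumbler (squat_a) is shifted more than 20 mm or tipped more than 0.3 rad (distance of squat_a from where it was at the start of the episode above 0.02 m or angle between squat_a's own z axis and vertical above 0.3 rad).
It fails at once if a squat tumbler (squat_b) is shifted more than 20 mm or tipped more than 0.3 rad (distance of squat_b from where it was at the start of the episode above 0.02 m or angle between squat_b's own z axis and vertical above 0.3 rad).
It fails at once if the upturned bowl (bowl) is shifted more than 20 mm or tipped more than 0.3 rad (distance of bowl from where it was at the start of the episode above 0.02 m or angle between bowl's own z axis and vertical above 0.3 rad).
It also fails if it takes over 51 s, if anything falls off the work surface, if the arm or the gripper's body presses on something with over 40 N, if the wrist force passes 120 N, or if a joint passes its speed limit or range.

## Robot

A 6-joint arm with a two-finger parallel gripper is mounted at the origin on the work surface. World frame = base frame: x ahead of the robot, y to its left, z up, the work surface at z = 0. Lengths are in m, angles in degrees, forces in N, time in s.
With the tool pointing down it reaches from about 0.4 to 0.825 m from the base axis. Payload 7 kg.
Tool frame: the origin (TCP) lies midway between the tips of the shut fingers; the grasp point (between the pads) lies 19 mm behind it; z points along the fingers, y is the line along which they close (so a half turn about z gives the same grasp; the last joint's range is limited). The gripper opens to 88 mm and grips with 3 to 60 N. Pads are 19 mm wide; open, the fingers measure 130 mm over their backs; the gripper's body (78 mm by 193 mm) begins 47 mm behind the grasp point.
Start: joints at [81.48, 20.546, 0.682, 0, -70.136, -16.507], TCP at [0.286, 0.612, 0.227] pointing down, gripper open.
Joint ranges: [-176.03, 176.03], [-82.01, 121.73], [-58.28, 71.71], [-173.87, 95.51], [-174.79, -0.11], [-173.66, 173.66]. Speed limits (degrees/s): [136.94, 136.94, 172.46, 180, 180, 180].

## Interface

Orientations are given as a 3x3 rotation matrix whose columns are the frame's x, y, z axes.
In Python, from rig import robot gives the robot as it stands. Calls block until the motion is done:
- robot.goto(position, orientation): joint-space move of the TCP to a pose.
- robot.servo_line(position, ori=None, speed=0.15): straight line of the TCP; ori=None keeps the orientation; speed is the mean speed in m/s.
- robot.movej(angles): joint-space move.
- robot.move_gripper(opening): opening from 0.0 (shut) to 1.0 (fully open); the grip force is fixed at half the most; returns when the fingers have stopped.
- robot.dwell(seconds).
- robot.ik(position, orientation): joint angles nearest the present ones, or None.
- robot.grab_frame(name): name is "scene" or "top"; returns (picture, depth): 420x560x3 uint8, red, green, blue; 420x560 float32, m along the optical axis (not along the pixel's ray), 0 where there is no reading.
- robot.camera_info(name): a dict with "vfov" (degrees; the focal length in pixels is half the picture's height over the tangent of half this angle, whatever the lens; pixels are square), "cx", "cy" (the principal point, pixels), "k1" (the pictures are not rectified: a ray, as slopes to the right and down, at radius r is drawn at 1 + k1 r^2 times it, then the intrinsics apply), "view" (4x4, takes a point from world to camera coordinates). Camera axes: x right, y down, z forward; pixel columns grow to the right and rows downward; lengths in m; the calibration is good to about 2 mm. A picture is of the moment at which its call begins. camera_info takes no time and is no camera call.
A pose or a line that the arm cannot do raises robot.Unreachable and nothing moves.
- robot.job_done(): hands the job in; it is judged then, once.
Readings, each from a call of its own:
- robot.read_t(): time.
- robot.read_qpos(): joint angles.
- robot.read_qvel(): joint speeds.
- robot.read_effort(): joint torques, N m.
- robot.read_position(): TCP position.
- robot.read_tcp_rot(): TCP orientation.
- robot.read_force(): force on the tool from outside, world axes, zero at the start.
- robot.read_ft_torque(): the same for the moment, N m.
- robot.read_grip_width(): opening from 0.0 (shut) to 1.0 (fully open).
- robot.read_finger_force(): force on a finger pad.
Only numpy, scipy, OpenCV 4.12 (cv2) and the standard library are available. Lean on these libraries where they do the work, as an engineer would, in place of code of your own. Each camera call takes 0.05 s, during which the arm holds its last target. There are 200 camera calls.

## Working session

There is one attempt and no reset: what is moved stays moved. The work goes in short steps, each a Python script; the robot and the scene stay as the last script left them, time stands still between calls to the robot, and variables do not carry over. Pictures are saved under pics/ and viewed, at most 10 in all, crops included, and the job is handed in when it is done.

```bash
ls; mkdir -p pics; cat > h.py <<'E'
import numpy as np, cv2
from rig import robot
def cam(name):
    img,d=robot.grab_frame(name); ci=robot.camera_info(name)
    return img,d,ci
def cloud(d,ci):
    H,W=d.shape; f=H/2/np.tan(np.radians(ci["vfov"])/2)
    v,u=np.mgrid[:H,:W]; x=(u-ci["cx"])/f; y=(v-ci["cy"])/f
    a,b=x.copy(),y.copy()
    for _ in range(20):
        s=1+ci["k1"]*(a*a+b*b); a,b=x/s,y/s
    P=np.stack([a*d,b*d,d,np.ones_like(d)],-1)
    return (P@np.linalg.inv(np.array(ci["view"])).T)[...,:3]
E
python3 - <<'E'
from h import *
for n in("scene","top"):
    i,d,ci=cam(n); cv2.imwrite(f"pics/{n}.png",i[...,::-1]); np.savez(f"{n}.npz",i=i,d=d,P=cloud(d,ci)); print(n,ci,(d==0).mean())
print(robot.read_t())
E
```

```text
pics
scene {'vfov': 43.016607109178814, 'cx': 283.69008595240854, 'cy': 213.37512816034234, 'k1': -0.18900723340065786, 'view': array([[-0.06762327,  0.99760232,  0.01472111,  0.11666328],
       [ 0.69154369,  0.05750214, -0.72004224, -0.22776083],
       [-0.7191623 , -0.03851132, -0.69377407,  2.01487336],
       [ 0.        ,  0.        ,  0.        ,  1.        ]])} 0.008681972789115646
top {'vfov': 43.891845386314046, 'cx': 271.5974470760835, 'cy': 199.7669524372401, 'k1': -0.1433347684799278, 'view': array([[-1.68330277e-04, -9.99993562e-01,  3.58442979e-03,
        -9.17295050e-02],
       [-9.96763354e-01, -1.20373210e-04, -8.03915554e-02,
         4.35367676e-01],
       [ 8.03914693e-02, -3.58636059e-03, -9.96756916e-01,
         1.59237593e+00],
       [ 0.00000000e+00,  0.00000000e+00,  0.00000000e+00,
         1.00000000e+00]])} 0.004005102040816327
0.1
```

View pics/top.png

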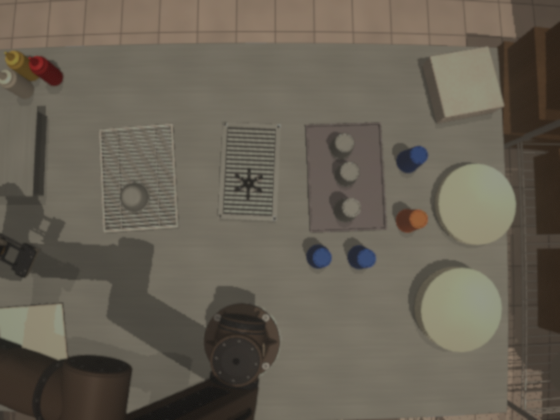

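View pics/scene.png

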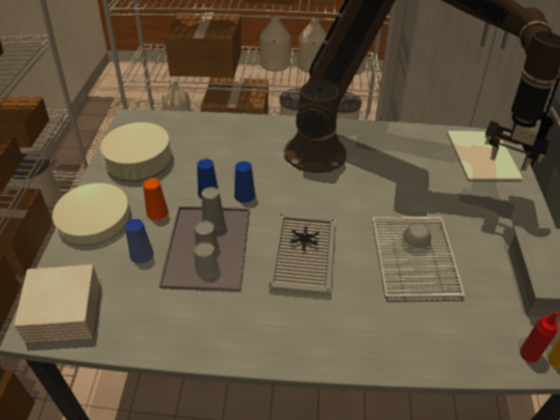

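The top view shows steel tumblers at (343,143), (347,172) and (350,208). The look-alikes are blue at (320,257), (363,258) and (412,158), and orange at (411,220). The star is at (249,183) and the rack at (138,178), with the bowl at (133,196). The scene view shows the tall one nearest the robot, at (212,205), which is top (350,208). I'll confirm this with heights.

```bash
python3 - <<'E'
from h import *
T=np.load("top.npz"); S=np.load("scene.npz")
def box(n,F,u0,u1,v0,v1,z0,z1):
    P=F["P"][v0:v1,u0:u1].reshape(-1,3); P=P[(P[:,2]>z0)&(P[:,2]<z1)]
    if len(P)<3: print(n,len(P));return
    (c,r)=cv2.minEnclosingCircle(P[:,:2].astype(np.float32)); print(n,len(P),"med",np.median(P,0).round(4),"circ",np.round(c,4),round(r,4),"midrange",((P.max(0)+P.min(0))/2).round(4))
for n,u,v in(("t1",343,143),("t2",347,172),("t3",350,208)):
    P=T["P"][v-18:v+18,u-18:u+18].reshape(-1,3); z=np.percentile(P[:,2],95); print(n,"ztop",z)
    box(n,T,u-18,u+18,v-18,v+18,z-.012,z+.012)
box("S tall top",S,195,235,180,240,.125,.15)
box("bowl all",T,112,155,175,215,.04,.09); box("bowl flat",T,112,155,175,215,.06,.09)
box("S bowl",S,395,440,210,255,.04,.09)
box("star",T,228,272,163,203,.038,.07); box("dome",T,228,272,163,203,.053,.08)
# dark star by color, projecting
g=T["i"].max(-1).astype(int); sub=g[163:205,230:272]; m=sub<45
P=T["P"][163:205,230:272][m]; print("darkstar",m.sum(),P.mean(0),np.median(P,0),(P.max(0)+P.min(0))/2)
def rect(n,u0,u1,v0,v1,z0,z1):
    P=T["P"][v0:v1,u0:u1].reshape(-1,3);P=P[(P[:,2]>z0)&(P[:,2]<z1)]
    print(n,len(P),cv2.minAreaRect(P[:,:2].astype(np.float32)))
rect("rack",88,188,112,242,.014,.035)
rect("pan",208,290,112,230,.018,.04)
rect("tray",298,392,112,240,.008,.022)
for F,nm in((T,"T"),(S,"S")):
    print(nm,"counter z",np.median(F["P"][250:270,200:230,2]) if nm=="T" else np.median(F["P"][310:330,200:300,2]))
big=lambda a,s:cv2.resize(a,None,fx=s,fy=s,interpolation=2)
a=big(S["i"][170:310,150:350,::-1],3); b=big(T["i"][110:240,210:400,::-1],3)
cv2.imwrite("pics/crop.png",np.clip(a.astype(float)*1.6,0,255))
E
```

```text
t1 ztop 0.09627312105246533
t1 305 med [ 0.5999 -0.308   0.093 ] circ [ 0.6007 -0.3082] 0.0309 midrange [ 0.6021 -0.3081  0.094 ]
t2 ztop 0.09652504173101223
t2 324 med [ 0.5153 -0.3217  0.0931] circ [ 0.5159 -0.3231] 0.0312 midrange [ 0.5153 -0.3226  0.0946]
t3 ztop 0.13792303290480756
t3 299 med [ 0.4049 -0.3191  0.1351] circ [ 0.4046 -0.3201] 0.0287 midrange [ 0.4041 -0.3195  0.1368]
S tall top 192 med [ 0.408  -0.3191  0.135 ] circ [ 0.4063 -0.3194] 0.0314 midrange [ 0.4064 -0.3188  0.1337]
bowl all 585 med [0.4424 0.3277 0.0648] circ [0.4435 0.3331] 0.0431 midrange [0.4435 0.3328 0.0595]
bowl flat 374 med [0.4431 0.3315 0.0681] circ [0.4425 0.3316] 0.0367 midrange [0.4432 0.3322 0.0696]
S bowl 448 med [0.4611 0.3285 0.0627] circ [0.4486 0.3317] 0.042 midrange [0.4514 0.332  0.0572]
star 273 med [ 0.4833 -0.0203  0.0493] circ [ 0.4856 -0.0205] 0.0478 midrange [ 0.4858 -0.02    0.0519]
dome 65 med [ 0.4851 -0.0203  0.0563] circ [ 0.4854 -0.0224] 0.0366 midrange [ 0.4865 -0.0216  0.0593]
darkstar 39 [ 0.48331266 -0.02016362  0.05582329] [ 0.48314025 -0.02029617  0.05600281] [ 0.48346422 -0.01998928  0.05580116]
rack 3047 ((0.5058232545852661, 0.32627636194229126), (0.3280925750732422, 0.23994867503643036), 4.359630584716797)
pan 4703 ((0.5248937606811523, -0.02178002893924713), (0.18107649683952332, 0.29906871914863586), 87.6117935180664)
tray 2123 ((0.5146263837814331, -0.3207429051399231), (0.2930462062358856, 0.40174031257629395), 88.66165161132812)
T counter z 0.0008237405917008722
S counter z 0.001212270302005991[ WARN:0@0.257] global loadsave.cpp:1063 imwrite_ Unsupported depth image for selected encoder is fallbacked to CV_8U.
```

View pics/crop.png

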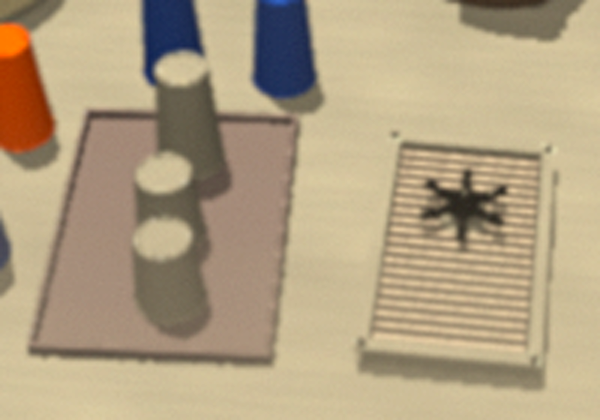

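The crop confirms it: the plain steel tall tumbler is at scene (211,193). Its top is at z = 0.135 with radius about 28 mm, which fits the 130 mm height plus the 4 mm tray floor. I'll grasp along world y, clear of its neighbours.

```bash
python3 - <<'E'
from h import *
t=np.array([.4053,-.3197])
best=None
q0=np.array(robot.read_qpos())
for s in(1,-1):
    R=np.array([[s,0,0],[0,-s,0],[0,0,-1.]])
    qs=[robot.ik([*t,.22],R),robot.ik([.485,-.0205,.18],R),robot.ik([.576,.331,.18],R)]
    print(s,[None if q is None else np.round(q,0) for q in qs])
    if all(q is not None for q in qs):
        c=abs(qs[0][5]-q0[5])
        if best is None or c<best[0]: best=(c,R)
R=best[1]; np.save("R.npy",R)
robot.goto([*t,.22],R); print(robot.read_t())
robot.servo_line([*t,.087],speed=.08); print("F",robot.read_force(),robot.read_position())
robot.move_gripper(0.0); print(robot.read_grip_width(),robot.read_finger_force(),robot.read_force())
robot.servo_line([*t,.19],speed=.08); print(robot.read_grip_width(),robot.read_force(),robot.read_t())
i,d,ci=cam("scene"); np.savez("s2.npz",P=cloud(d,ci),i=i); cv2.imwrite("pics/s2.png",i[130:300,140:360,::-1].repeat(3,0).repeat(3,1))
E
```

```text
1 [array([-16.,   6., -20.,   0., -65., 106.]), array([ 21.,   5., -27.,   0., -59.,  69.]), array([ 47.,  21.,  -4.,   0., -64.,  43.])]
-1 [array([-16.,   6., -20.,   0., -65., -74.]), array([  21.,    5.,  -27.,    0.,  -59., -111.]), array([  47.,   21.,   -4.,    0.,  -64., -137.])]
3.3833
F [-0.18336901  0.28769483  0.17995279] [ 0.40559134 -0.31982303  0.08744711]
0.6823590947678729 29.711032109844382 [-0.92995377 -1.95905329  1.45504356]
0.6827049757297192 [-0.25685417  1.13634925 -3.07714461] 7.2083
```

View pics/s2.png

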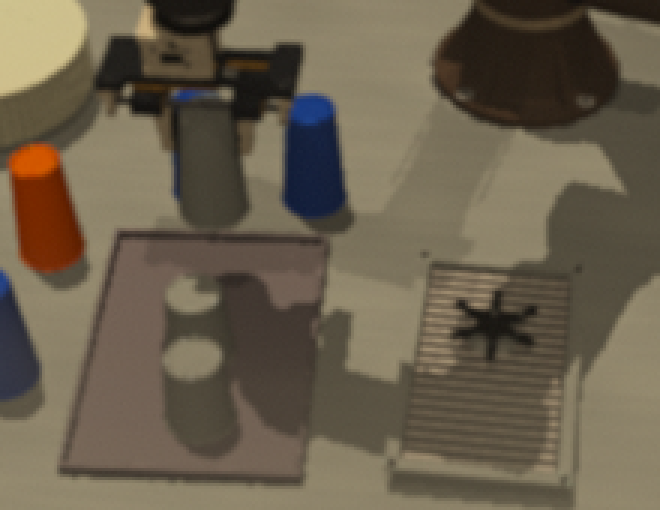

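The tumbler is held upright at crop (210,150), and both squats are undisturbed at crop (193,295) and (193,360). The grip width of 60 mm fits the taper. Next: press.

```bash
python3 - <<'E'
from h import *
s=np.array([.485,-.0205])
robot.servo_line([.4053,-.3197,.20],speed=.1)
robot.servo_line([*s,.20],speed=.12); robot.dwell(.3)
f0=robot.read_force()[2]; print(robot.read_t(),f0)
robot.servo_line([*s,.135],speed=.06)
z=.129
while z>.108:
    robot.servo_line([*s,z],speed=.03); f=robot.read_force()[2]-f0; p=robot.read_position()
    print(round(z,4),np.round(p,4),round(f,1))
    if f>20: break
    z-=.002
robot.dwell(1.0); print(robot.read_force(),robot.read_grip_width(),robot.read_t())
i,d,ci=cam("scene"); np.savez("s3.npz",P=cloud(d,ci),i=i); cv2.imwrite("pics/s3.png",cv2.resize(i[130:290,200:380,::-1],None,fx=3,fy=3))
robot.dwell(1.3); print(robot.read_force(),robot.read_t())
E
```

```text
10.5417 -1.7181044766607514
0.129 [ 0.4854 -0.0204  0.1292] 0.6
0.127 [ 0.4854 -0.0204  0.1273] 3.6
0.125 [ 0.4854 -0.0204  0.1252] 4.7
0.123 [ 0.4853 -0.0204  0.1231] 4.5
0.121 [ 0.4853 -0.0204  0.1212] 6.4
0.119 [ 0.4854 -0.0204  0.1193] 7.7
0.117 [ 0.4855 -0.0205  0.1175] 8.9
0.115 [ 0.486  -0.0206  0.1165] 17.2
0.113 [ 0.4868 -0.0208  0.1162] 31.2
[-5.22674217 -0.3438239  28.24414244] 0.6844810528794293 15.125
[-5.18927328 -2.0399374  29.2276512 ] 16.475
```

View pics/s3.png

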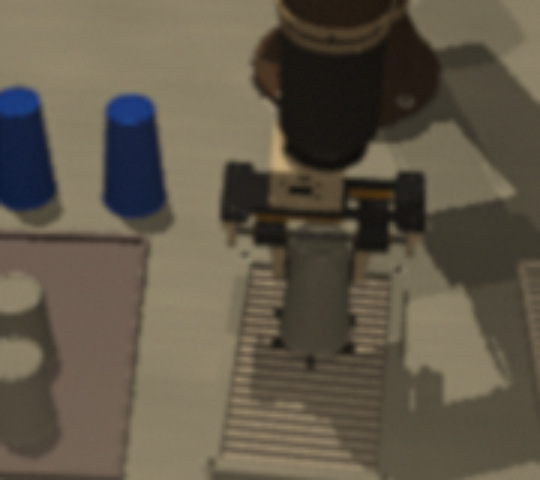

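The star bottomed out where expected, at TCP z = 0.117, and the force rose on the stop. The arms show evenly around the rim at crop (315,340), and the press lasted over 2 s. Next: lift and place.

```bash
python3 - <<'E'
from h import *
p=np.array([.576,.331])
robot.servo_line([.485,-.0205,.20],speed=.08)
robot.servo_line([*p,.20],speed=.15); robot.dwell(.3)
f0=robot.read_force()[2]; print(robot.read_t(),f0)
robot.servo_line([*p,.115],speed=.06)
z=.112
while z>.099:
    robot.servo_line([*p,z],speed=.02); f=robot.read_force()[2]-f0; print(round(z,4),robot.read_position()[2],round(f,1))
    if f>4: break
    z-=.001
robot.dwell(.3); print(robot.read_force(),robot.read_finger_force(),robot.read_t())
robot.move_gripper(1.0)
robot.servo_line([*p,.25],speed=.1); print(robot.read_force(),robot.read_t())
robot.servo_line([.45,.05,.30],speed=.2)
for n in("scene","top"):
    i,d,ci=cam(n); P=cloud(d,ci)
    for nm,c,lo in(("tall",p,.14),("bowl",(.443,.332),.055)):
        m=(np.hypot(P[...,0]-c[0],P[...,1]-c[1])<.06)&(P[...,2]>lo)&(P[...,2]<.2)
        print(n,nm,m.sum(),np.median(P[m],0) if m.any() else None)
    if n=="scene": cv2.imwrite("pics/s4.png",cv2.resize(i[150:310,180:480,::-1],None,fx=2.5,fy=2.5))
print(robot.read_t())
E
```

```text
20.5833 -3.830087551720256
0.112 0.11187459564732091 1.4
0.111 0.11093819731161536 2.0
0.11 0.10991189138724493 1.4
0.109 0.10890707871446126 1.0
0.108 0.10791303604527175 0.7
0.107 0.10704373770656282 1.5
0.106 0.10692274934729509 8.4
[-2.45956074 -1.47240247  5.12639734] 30.437301387537445 24.25
[-0.3147237   0.49583027 -0.13487916] 26.5417
scene tall 287 [0.58177438 0.32939322 0.15455534]
scene bowl 251 [0.45035326 0.32736881 0.06712848]
top tall 329 [0.57285542 0.32895331 0.15510813]
top bowl 0 None
28.35
```

View pics/s4.png

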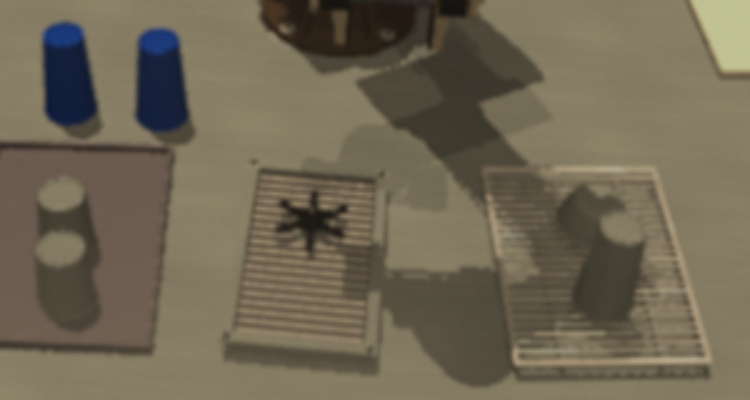

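The tumbler stands upright on the rack at crop (612,265), with its top at z ≈ 0.155. The bowl at crop (590,205) is still in place and the star at crop (312,222) is up. The squats at crop (62,200) and (62,250) are undisturbed.

```bash
python3 -c "
from rig import robot
print(robot.job_done())"
```

```text
the job is handed in; nothing more can be done
None
```

I rinsed the tall tumbler on the star (held fully down for over 2 s), stood it mouth down on the rack clear of the bowl, and handed the job in at about 28 s; the hand-in gave no verdict.

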